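Hold the bayonet test plug home in the bench air outlet

ROBOT

A 6-joint arm with a two-finger parallel gripper is mounted at the origin on a cart in front of the work surface, level with it; the furniture and walls round the work are solid. World frame = base frame: x ahead of the robot, y to its left, z up, the work surface at z = 0. Lengths are in m, angles in rad, forces in N, time in s.
With the tool pointing down it reaches from about 0.25 to 0.775 m from the base axis. Payload 4 kg.
Tool frame: the origin (TCP) lies at the centre of the arm's flange, where the gripper is bolted on; the fingertips stand 199 mm ahead of it and the grasp point (between the pads) lies 180 mm ahead of it (robot.tcp_to_tips is the z of the fingertips in the tool frame, in m); z points along the fingers, y is the line along which they close (so a half turn about z gives the same grasp; the last joint's range is limited). The gripper opens to 94 mm and grips with 3 to 60 N. Pads are 16 mm wide; open, the fingers measure 119 mm over their backs; the gripper's body (75 mm by 177 mm) begins 78 mm behind the grasp point.
Start: joints at [1.155, 0.087, 1.371, -0, 1.684, -0.103], TCP at [0.169, 0.523, 0.405] pointing down, gripper open.
Joint ranges: [-3.1, 3.1], [-0.76, 2.03], [0.27, 2.55], [-1.08, 4.22], [0.17, 2.65], [-2.57, 2.57]. Speed limits (rad/s): [2.79, 2.79, 3.14, 3.14, 3.14, 3.14].

INTERFACE

Orientations are given as [roll, pitch, yaw] about the fixed x, y, z axes, in that order (R = Rz(yaw) Ry(pitch) Rx(roll)).
In Python, from bench import robot gives the robot as it stands.
- The arm moves only by the tool play_rows, never from a script. Its arguments are lists of equal length, an entry for each row: "translation": the shift along the tool's x, y, z scaled (see below), a list of three; "twist": the turn, a rotation vector about the tool's x, y, z scaled (see below), a list of three; "gripper": the opening, from -1 (shut) to 1 (fully open). A call has 1 to 8 rows; each row shifts and turns the commanded pose from where the row before left it, along the tool's axes as they then stand; what a row does not reach is not made up. The controller multiplies each number of a shift by 0.04 m and each number of a turn by 0.1 rad. A row lasts 1/10 s, in which the tool goes at most 50 mm and 8.59 degrees, less where a joint would pass 70% of its speed; a pose out of reach is approached as far as the arm can. A call with a number of a shift or a turn outside -1 to 1 is refused whole. A call with a gripper value outside its range is refused whole. The fingers move at their own pace and stop on an object; the grip force is fixed at half the most. Time passes only in rows, so rows that do not move let the fingers close. It gives the time, the measured TCP pose, the force, the opening and the grip force at its end, in the units of the state.
- robot.get_obs(): the state, without advancing time (a new reading comes with each control period).
- robot.snapshot(name): name is "scene" or "top" or "wrist"; returns the picture (384x512x3 uint8, red, green, blue); there is no depth.
- robot.camera_model(name): a dict with "camera_matrix" (3x3 intrinsics, pixels), "rvec" (rotation vector, rad) and "tvec" (3), from world to camera coordinates, as OpenCV has them. Camera axes: x right, y down, z forward; pixel columns grow to the right and rows downward; lengths in m; the calibration is good to about 2 mm. A picture is of the moment at which its call begins: read the wrist's pose just before it. camera_model takes no time and is no camera call; for the wrist camera it gives the pose at the moment of the call.
- robot.close_job(): hands the job in; it is judged then, once.
Trained networks look in the newest picture that a camera, given by its name, has taken for a name from the list of things; names that differ only in an ending like _2 or _b are one class to them, and where a whole thing is asked for, a point or a joint stands for the part that bears it (a point fixed in the world has none). Each returns a list of dicts, best first, with "score" (0 to 1); they miss things now and then, are a little off and sometimes report something else, mostly with a low value. They report only what shows in the picture. A call takes as long as a camera call. They do not tell look-alikes from the thing itself.
- robot.recognise(name, camera): "centre" ([x, y, z] in m, in world coordinates, good to about 4 mm: the middle of the surface that is visible of it).
- robot.spot_point(name, camera): "centre" ([x, y, z] in m, in world coordinates, good to about 4 mm: a listed point, or the origin of a listed thing).
The state is a dict: "time": time; "joint_positions": joint angles; "qvel": joint speeds; "joint_torque": joint torques, N m; "tool_pos": TCP position; "ee_rot": TCP orientation; "wrist_force": force on the tool from outside, world axes, zero at the start; "wrist_torque": the same for the moment, N m; "width": finger opening in m; "finger_force": force on a finger pad.
Only numpy, scipy, OpenCV 4.12 (cv2) and the standard library are available. Lean on these libraries where they do the work, as an engineer would, in place of code of your own. Each camera call takes 0.05 s, during which the arm holds its last target. There are 200 camera calls.

TASK

Ready the bench air outlet for its pressure test: turn the dark ring on top of it (the lock collar) clockwise, seen from above, to its stop, so that its ear stands over the rib on the housing and the two slots in the mouth are uncovered. Then pick up the bayonet plug, set its two lugs into the slots, push it straight in to the bottom against the spring, and twist it clockwise about a quarter turn to its stop. The springs would throw it out again, so finish while still gripping the plug, pressed to the bottom and twisted to the stop, with the collar still at its mark and the other things on the bench left where they are.

Things in the scene. Friction and masses are not known exactly. Their poses are not given: they have to be found in the camera images.
- outlet: Air outlet fixed upright on the worktop: steel foot disc 90 mm across, 8 mm high, aluminium housing 54 mm across, 66 mm high, the lock collar on top. Origin: centre of its underside, on the worktop; z up. +x points from the axis to a short capped side port (tip 44 mm out, 28 mm high).
- index_rib (a point): Top of the mark: an upright rib on the housing, 4 mm wide, reaching 34 mm out from the axis on the outlet's -x side, 56 mm high; this point lies 30 mm from the axis.
- mouth (a point): Point on the outlet's axis at the height of the collar's top, 80 mm above the worktop.
- lip (a point): Point on the outlet's axis at the top of the fixed lip, 66 mm high, inside the collar. The lip is 8 mm thick with a bore 33 mm across and two slots 11 mm wide, along the outlet's +x and -x, reaching 23 mm from the axis. Below it is a round chamber 46 mm across in which the lugs swing.
- lock_collar (a joint): Angle of the lock collar, rad, growing clockwise seen from above, 0 to a stop at 1.2. At 1.2 the ear is over the index rib and the two inner tabs (66 to 72 mm high) have left the slots; starts at 0 to 0.5, where the tabs cover the slots. Takes 0.06 N m to turn and stays where it is left.
- collar_ear (a point): Point on top of the collar's ear, 42 mm from the outlet's axis, 78 mm high. The collar is a dark knurled ring, 58 mm outside, 48 mm inside, 66 to 80 mm high, turning on the outlet's axis; its outside can be gripped across the axis at right angles to the ear. The ear is 9 mm wide, 10 mm high and reaches 45 mm from the axis.
- plug: Loose steel bayonet plug, 72 mm high, about 100 to 210 g, standing upright left of the outlet. Origin: centre of the foot's underside; z up. Shank 30 mm across up to 41 mm; flange 40 mm across, 41 to 46 mm. Two lugs along +x and -x, 7 mm wide, reaching 21 mm from the axis, 3 to 10 mm above the foot. Same after a half turn about z. It enters with its x along the outlet's x (2 mm play beside each lug).
- plug_bar (a point): Centre of the plug's grey grip bar, on the plug's axis 59 mm above the foot: 44 mm long along the plug's x (as the lugs), 16 mm wide, from 46 to 72 mm above the foot.
- floor_plate (a joint): Travel of the sprung brass plate in the outlet, m: 0 up (the plug's foot meets it 50.5 mm above the worktop), 0.008 pressed to the bottom (foot 42.5 mm high, flange's underside 83.5 mm). Pushes the plug up with 4 N at 0, 13 N at 0.008. From 0.0025 on, the lugs are under the lip and the plug can be twisted.
- carrier (a joint): Angle of the sprung carrier in the chamber, rad, clockwise from above, 0 at rest, stop at 1.3. The lugs meet its two vanes when the plug has turned about 0.17 rad and push them along, so the plug has turned about 1.47 rad at the stop. It turns the plug back with 0.02 N m at 0 and 0.11 N m at the stop; friction comes on top.
- tin: Bystander: round steel tin, 58 mm across, 22 mm high, behind the outlet; origin under its centre. Leave it where it is.
- cast: Bystander: green stone model of a jaw, 65x72x32 mm, right of the outlet; origin under its centre. Leave it where it is.
- flask: Bystander: brass two-part flask, 64x76x58 mm, on the left; origin under its centre. Leave it where it is.
- dropper: Bystander: white dropper bottle, 30 mm across, 67 mm high, left of the plug; origin under its centre. Leave it where it is.
- brush: Bystander: wooden bench brush, 140x16x27 mm, lying along the front edge; origin under its centre. Leave it where it is.
- gauge: Bystander: steel sliding calliper, 140x48x6 mm, lying at the right; origin under its centre. Leave it where it is.
- jar: Bystander: pink jar with a white lid, 60 mm across, 70 mm high, on the left; origin under its centre. Leave it where it is.
There are look-alikes about, which are no part of the job. What is shaped like the plug but green is not meant.

How it is judged:
On the way, in this order (a step that is already met when the one before it is completed fails the run):
1. the lock collar is turned to its mark while the plug still stands on the bench (value of joint lock_collar above 1.08 rad and height (world z) of plug below 0.01 m), for 0.2 s.
2. the plug is picked up (contact force between the fingers and plug above 1 N and height (world z) of plug above 0.04 m), for 0.1 s.
3. the plug is pushed into the outlet, not yet twisted (horizontal distance between plug and mouth below 0.003 m and angle between plug's own z axis and vertical below 0.08 rad and value of joint floor_plate above 0.004 m and value of joint carrier below 0.5 rad), for 0.05 s.
At the end, for the whole second after the job is handed in: Fingers grip the plug, at rest, foot under 45.5 mm high, within 3 mm of the outlet's axis and 0.08 rad of upright; floor plate pressed over 6 of 8 mm, carrier beyond 1.12 of 1.3 rad, lock collar beyond 1.08 of 1.2 rad (horizontal distance between plug and mouth below 0.003 m and angle between plug's own z axis and vertical below 0.08 rad and value of joint lock_collar above 1.08 rad and contact force between the fingers and plug above 1 N and value of joint floor_plate above 0.006 m and value of joint carrier above 1.12 rad and height (world z) of plug below 0.0455 m and linear speed of plug below 0.02 m/s); the arm keeps its last pose, push and grip.
It fails at once if another thing on the bench is moved by more than 25 mm (distance of any of tin, cast, flask, dropper, brush, gauge, jar from where it was at the start of the episode above 0.025 m).
It also fails if it takes over 58 s, if anything falls off the work surface, if the arm or the gripper's body presses on something with over 40 N, if the wrist force passes 120 N, or if a joint passes its speed limit or range.

## Working session

There is one attempt and no reset: what is moved stays moved. The work goes in short steps, Python scripts to look and compute and a tool call to move; the robot and the scene stay as the last step left them, time stands still between calls to the robot, and variables do not carry over. Pictures are saved under pics/ and viewed, at most 10 in all, crops included, and the job is handed in when it is done.

Besides the shell and the picture viewer there is one more tool, called after "Request:" in YAML: its name, and indented under it one key for each argument. play_rows: Moves the arm, as the interface text tells. Its arguments: {"type":"object","properties":{"translation":{"type":"array","items":{"type":"array","items":{"type":"number","minimum":-1,"maximum":1}}},"twist":{"type":"array","items":{"type":"array","items":{"type":"number","minimum":-1,"maximum":1}}},"gripper":{"type":"array","items":{"type":"number"}}},"required":["translation","twist","gripper"]}

```bash
mkdir -p pics; ls; python3 - <<'E'
from bench import robot
import cv2,numpy as np
o=robot.get_obs();print(o)
a=robot.snapshot("scene");b=robot.snapshot("top")
cv2.imwrite("pics/s.png",a[:,:,::-1]);cv2.imwrite("pics/t.png",b[:,:,::-1])
for c in("top","scene"):
  for n in("outlet","mouth","index_rib","collar_ear","plug","plug_bar"):
    print(c,n,[(np.round(d["centre"],4).tolist(),round(d["score"],2)) for d in robot.spot_point(n,c)])
E
```

```text
pics
{'time': 0.0, 'joint_positions': array([ 1.15490699e+00,  8.79323954e-02,  1.37222853e+00, -5.36544985e-05,
        1.68358103e+00, -1.03096224e-01]), 'qvel': array([ 0.00035113,  0.00023652, -0.00016626,  0.00183771, -0.00018935,
        0.00177019]), 'joint_torque': array([ 4.80682775e-04, -3.40182602e+01, -3.02426040e+01,  7.17076147e-02,
        3.30380606e-02, -2.00905392e-04]), 'tool_pos': array([0.16920912, 0.52320624, 0.40352911]), 'ee_rot': array([-3.13944928e+00, -1.68148949e-04,  2.82879338e+00]), 'wrist_force': array([ 0.97386524,  0.47627854, -0.05772701]), 'wrist_torque': array([-4.33538134e-03,  3.89924545e-02,  9.17558254e-05]), 'finger_force': 0.0, 'width': 0.09414222385683291}
top outlet [([0.4708, -0.1853, 0.0008], 0.8)]
top mouth [([0.4736, -0.1932, 0.0772], 0.6)]
top index_rib [([0.4443, -0.1855, 0.0507], 0.62)]
top collar_ear [([0.4419, -0.2248, 0.0738], 0.43)]
top plug [([0.3958, 0.5468, 0.0015], 0.71), ([0.4301, 0.1192, 0.0002], 0.56)]
top plug_bar [([0.4015, 0.5475, 0.0545], 0.54), ([0.4306, 0.1263, 0.0593], 0.43), ([0.4704, -0.1876, 0.0647], 0.21)]
scene outlet [([0.4755, -0.1857, 0.0006], 0.81), ([0.4712, -0.1902, 0.0785], 0.57)]
scene mouth [([0.4725, -0.19, 0.0779], 0.95)]
scene index_rib [([0.4436, -0.1915, 0.0576], 0.74)]
scene collar_ear [([0.4495, -0.2229, 0.0772], 0.57)]
scene plug [([0.4286, 0.1186, -0.0011], 0.77), ([0.4034, 0.5515, 0.0049], 0.53)]
scene plug_bar [([0.3992, 0.5508, 0.0575], 0.51), ([0.4297, 0.1156, 0.0579], 0.49)]
```

View pics/t.png

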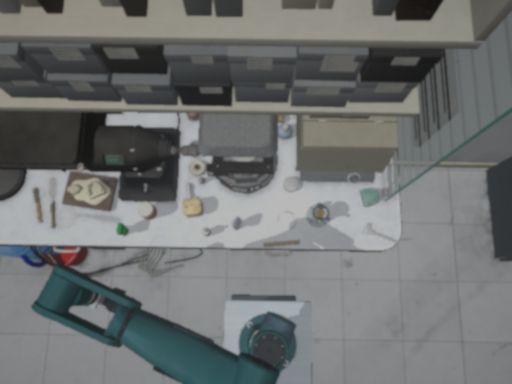

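View pics/s.png

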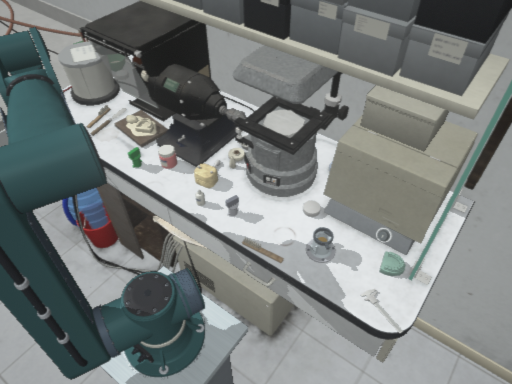

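The top picture shows the outlet at (319,213), with its collar ear toward the robot and the right. The grey plug is at (237,222).

Things that could be taken for the plug:
- the green look-alike at (122,229), which I reject by its colour
- the white dropper at (207,231)
- the grey plug at (237,222), which I choose and will check from the wrist camera

```bash
cat > h.py <<'E'
from bench import robot
import numpy as np,cv2
from scipy.spatial.transform import Rotation as R
np.set_printoptions(precision=4,suppress=True)
def obs(): return robot.get_obs()
def rot(o): return R.from_euler('xyz',o["ee_rot"])
def plan(goal,yaw=None,n=None):
    """rows: total tool-frame shift & rotvec from the measured pose to goal, tool down, in row units"""
    o=obs();r=rot(o);d=r.inv().apply(np.array(goal)-o["tool_pos"])/0.04
    y=o["ee_rot"][2] if yaw is None else yaw
    w=(r.inv()*R.from_euler('xyz',[np.pi,0,y])).as_rotvec()/0.1
    print("pos",o["tool_pos"],"rpy",o["ee_rot"],"t",o["time"]);print("shift units",d,"turn units",w)
def pix(c,p):
    m=robot.camera_model(c);q,_=cv2.projectPoints(np.array(p,float).reshape(-1,3),m["rvec"],m["tvec"],m["camera_matrix"],None);return q[:,0]
def ray(c,uv,z):
    m=robot.camera_model(c);r=R.from_rotvec(np.ravel(m["rvec"])).as_matrix();C=-r.T@np.ravel(m["tvec"])
    d=(r.T@np.linalg.inv(m["camera_matrix"])@np.c_[np.atleast_2d(uv),np.ones(len(np.atleast_2d(uv)))].T).T
    return C+d*((z-C[2])/d[:,2:3])
def spot(names,c):
    for n in names: print(n,[(np.round(d["centre"],4).tolist(),round(d["score"],2)) for d in robot.spot_point(n,c)])
E
python3 - <<'E'
from h import *
m=robot.camera_model("wrist");r=R.from_rotvec(np.ravel(m["rvec"])).as_matrix();C=-r.T@np.ravel(m["tvec"]);o=obs()
print("cam in tool",rot(o).inv().apply(C-o["tool_pos"]),"axis in tool",rot(o).inv().apply(r[2]),m["camera_matrix"])
plan([0.43,0.09,0.404])
E
```

```text
cam in tool [ 0.0745 -0.0003  0.0193] axis in tool [-0.259  -0.0018  0.9659] [[306.5001   0.     259.2649]
 [  0.     306.5001 187.0291]
 [  0.       0.       1.    ]]
pos [0.1692 0.5233 0.4048] rpy [3.1414 0.     2.8288] t 0.7
shift units [-9.5362 -8.3007  0.0174] turn units [0.002  0.0002 0.    ]
```

Request:
play_rows:
  translation:
    - [-0.87, -0.75, 0]
    - [-0.87, -0.75, 0]
    - [-0.87, -0.75, 0]
    - [-0.87, -0.75, 0]
    - [-0.87, -0.75, 0]
    - [-0.87, -0.75, 0]
    - [-0.87, -0.75, 0]
    - [-0.87, -0.75, 0]
  twist:
    - [0, 0, 0]
    - [0, 0, 0]
    - [0, 0, 0]
    - [0, 0, 0]
    - [0, 0, 0]
    - [0, 0, 0]
    - [0, 0, 0]
    - [0, 0, 0]
  gripper: [1, 1, 1, 1, 1, 1, 1, 1]

```text
time: 1.5
tool_pos: [0.3607, 0.2075, 0.405]
ee_rot: [3.141, 0.001, 2.829]
wrist_force: [1.1, 0.2, -0.3]
width: 0.094
finger_force: 0.0
```

Request:
play_rows:
  translation:
    - [-0.87, -0.75, 0]
    - [-0.87, -0.75, 0]
    - [-0.87, -0.75, 0]
    - [0, 0, 0]
    - [0, 0, 0]
  twist:
    - [0, 0, 0]
    - [0, 0, 0]
    - [0, 0, 0]
    - [0, 0, 0]
    - [0, 0, 0]
  gripper: [1, 1, 1, 1, 1]

```text
time: 2.0
tool_pos: [0.4322, 0.0908, 0.4045]
ee_rot: [3.141, -0.001, 2.826]
wrist_force: [0.4, 0.1, 0.9]
width: 0.0941
finger_force: 0.0
```

```bash
python3 - <<'E'
from h import *
b=robot.snapshot("wrist");cv2.imwrite("pics/w1.png",b[:,:,::-1])
spot(["plug","plug_bar"],"wrist")
plan([0.44,-0.15,0.404])
E
```

```text
plug []
plug_bar [([0.4261, 0.1187, 0.0575], 0.7)]
pos [0.4314 0.0926 0.4048] rpy [ 3.141  -0.0001  2.8307] t 2.15
shift units [-2.0598 -5.7079  0.0167] turn units [ 0.0056 -0.0007 -0.    ]
```

View pics/w1.png

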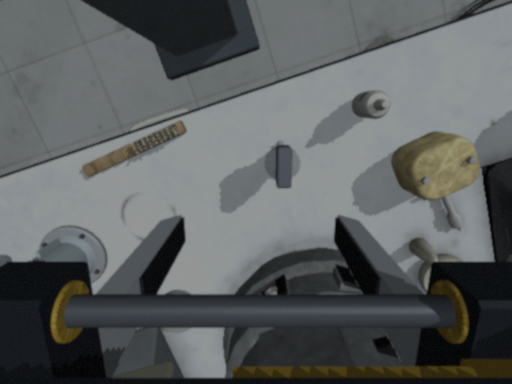

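The wrist picture shows the grey bar, running from about (283,145) to (286,188), so the grey plug is the right one. The dropper is at (372,103) and the flask at (436,165), both clear of it.

Request:
play_rows:
  translation:
    - [-0.46, -0.99, 0]
    - [-0.46, -0.99, 0]
    - [-0.46, -0.99, 0]
    - [-0.46, -0.99, 0]
    - [-0.46, -0.99, 0]
    - [-0.46, -0.99, 0]
    - [-0.46, -0.99, 0]
    - [0, 0, 0]
  twist:
    - [0, 0, -0.5]
    - [0, 0, -0.5]
    - [0, 0, -0.5]
    - [0, 0, 0]
    - [0, 0, 0]
    - [0, 0, 0]
    - [0, 0, 0]
    - [0, 0, 0]
  gripper: [1, 1, 1, 1, 1, 1, 1, 1]

```text
time: 2.95
tool_pos: [0.5023, -0.208, 0.4036]
ee_rot: [-3.14, -0.001, 2.976]
wrist_force: [0.2, 0.3, 0.2]
width: 0.0937
finger_force: 0.0
```

```bash
python3 - <<'E'
from h import *
b=robot.snapshot("wrist");cv2.imwrite("pics/w2.png",b[:,:,::-1])
spot(["outlet","mouth","index_rib","collar_ear","lip"],"wrist")
plan([0.473,-0.19,0.404])
E
```

```text
outlet [([0.4706, -0.192, 0.0017], 0.61)]
mouth [([0.4735, -0.192, 0.0798], 0.65)]
index_rib [([0.4461, -0.1872, 0.0533], 0.83), ([0.5937, -0.0853, 0.0003], 0.37)]
collar_ear [([0.443, -0.2212, 0.0807], 0.74)]
lip [([0.4701, -0.1903, 0.0626], 0.83)]
pos [ 0.5013 -0.2038  0.4051] rpy [3.1414 0.0006 2.9816] t 3.25
shift units [0.7527 0.2268 0.028 ] turn units [0.002  0.0063 0.    ]
```

View pics/w2.png

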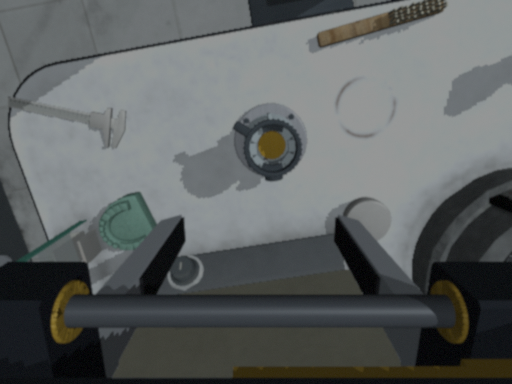

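Wrist view: the collar ring is centred near (273,147), with its ear at (240,128). The capped port is at (275,177), the green cast at (127,222) and the tin at (367,218). I'll refine the axis and angles from this picture.

```bash
python3 - <<'E'
from h import *
b=cv2.imread("pics/w2.png")
cv2.imwrite("pics/w2c.png",cv2.resize(b[90:200,215:330],None,fx=5,fy=5,interpolation=cv2.INTER_CUBIC))
from scipy.spatial.transform import Rotation
for n,p in dict(mouth=[.473,-.191,.08],rib=[.443,-.191,.056],port=[.517,-.191,.028]).items(): print(n,pix("wrist",p))
c=np.array([.473,-.191,.08]);t=np.linspace(0,2*np.pi,9)[:-1]
for rr,z in((.029,.08),(.024,.08),(.0165,.066)): print(rr,pix("wrist",[[.473+rr*np.cos(a),-.191+rr*np.sin(a),z] for a in t]).round(1).tolist())
E
```

```text
mouth [[268.163  150.7751]]
rib [[263.1803 119.4051]]
port [[272.6127 180.5073]]
0.029 [[272.5, 178.6], [291.2, 167.4], [296.9, 146.1], [285.6, 126.9], [263.6, 121.6], [244.4, 133.7], [239.6, 155.4], [251.4, 173.7]]
0.024 [[271.8, 173.9], [287.3, 164.6], [291.9, 146.9], [282.6, 131.1], [264.4, 126.7], [248.6, 136.6], [244.5, 154.6], [254.2, 169.8]]
0.0165 [[270.2, 164.2], [280.5, 158.0], [283.4, 146.3], [277.2, 135.9], [265.3, 133.1], [255.0, 139.5], [252.2, 151.4], [258.6, 161.5]]
```

View pics/w2c.png

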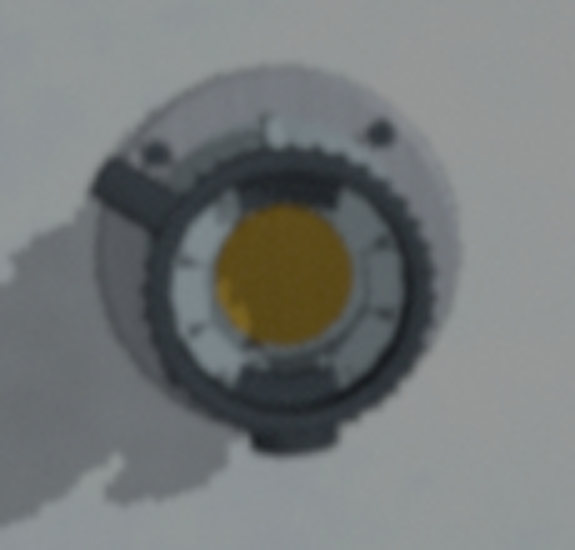

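```bash
cat >> h.py <<'E'
def fit_collar(fn,c0=(.473,-.191)):
    m0=pix("wrist",[*c0,.08])[0];b=robot.snapshot("wrist");cv2.imwrite(fn,b[:,:,::-1])
    g=cv2.cvtColor(b,cv2.COLOR_RGB2GRAY)
    v,u=np.mgrid[:384,:512];P=ray("wrist",np.c_[u.ravel(),v.ravel()],.08)[:,:2]
    near=np.hypot(*(P-c0).T).reshape(g.shape)<.055
    mask=((g<85)&near&(b.max(2).astype(int)-b.min(2)<60)).astype(np.uint8)
    mask=cv2.morphologyEx(mask,cv2.MORPH_OPEN,np.ones((3,3)))
    cs,_=cv2.findContours(mask,cv2.RETR_EXTERNAL,cv2.CHAIN_APPROX_NONE)
    cc=max(cs,key=cv2.contourArea)[:,0];Q=ray("wrist",cc,.08)[:,:2]
    from scipy.optimize import least_squares
    s=least_squares(lambda p:np.hypot(*(Q-p[:2]).T)-p[2],[*c0,.029],loss='cauchy',f_scale=.0007)
    c=s.x[:2];r=np.hypot(*(Q-c).T);a=np.arctan2(*(Q-c).T[::-1]);k=r>.036
    print("collar",s.x,"protr. angle deg",np.degrees(np.unwrap(np.sort(a[k]))).round(0)[[0,-1]] if k.any() else None,"mean",np.degrees(np.angle(np.exp(1j*a[k]).mean())) if k.any() else None,"maxr",r.max())
    br=(b[:,:,0].astype(int)-b[:,:,2]>50)&near
    if br.any(): print("brass centre@.062",ray("wrist",[u[br].mean(),v[br].mean()],.062)[0])
    return c
E
python3 - <<'E'
from h import *
plan([.473,-.191,.404]);fit_collar("pics/w3.png");
for p in ("mouth","index_rib","collar_ear","lip"):spot([p],"wrist")
plan([.473,-.191,.404])
E
```

```text
pos [ 0.5013 -0.2038  0.4051] rpy [3.1414 0.0006 2.9816] t 3.25
shift units [0.7487 0.2021 0.0279] turn units [0.002  0.0063 0.    ]
collar [ 0.4716 -0.1923  0.0291] protr. angle deg [-140. -125.] mean -132.6166438904049 maxr 0.043310860307340195
brass centre@.062 [ 0.4701 -0.1915  0.062 ]
mouth [([0.474, -0.195, 0.0797], 0.63), ([0.449, -0.1883, 0.056], 0.24)]
index_rib [([0.4489, -0.1888, 0.0534], 0.57)]
collar_ear [([0.444, -0.2206, 0.0775], 0.87), ([0.4746, -0.1938, 0.0006], 0.44)]
lip [([0.4727, -0.1927, 0.0646], 0.91)]
pos [ 0.5012 -0.2049  0.405 ] rpy [-3.1415  0.0005  2.9798] t 3.5
shift units [0.7529 0.2302 0.0237] turn units [-0.0005  0.0053 -0.    ]
```

```bash
python3 - <<'E'
from h import *
for uv in ([200,250],[340,234],[200,292],[340,270]): print(uv,[ray("wrist",uv,z)[0][:2].round(3).tolist() for z in (0,.05,.1,.2)])
for uv in ([300,172],[300,182],[395,182]): print("top",uv,[ray("top",uv,z)[0][:2].round(3).tolist() for z in (0,.05,.1,.2,.3)])
for uv in ([330,205],[330,180]): print("scene",uv,[ray("scene",uv,z)[0][:2].round(3).tolist() for z in (0,.05,.1,.2,.3)])
plan([.4717,-.1922,.33],3.55)
E
```

```text
[200, 250] [[0.605, -0.306], [0.582, -0.291], [0.559, -0.277], [0.513, -0.248]]
[340, 234] [[0.613, -0.113], [0.589, -0.124], [0.565, -0.134], [0.517, -0.155]]
[200, 292] [[0.67, -0.32], [0.638, -0.304], [0.607, -0.287], [0.544, -0.254]]
[340, 270] [[0.667, -0.118], [0.636, -0.128], [0.605, -0.138], [0.543, -0.157]]
top [300, 172] [[0.641, -0.123], [0.627, -0.118], [0.612, -0.112], [0.583, -0.102], [0.554, -0.092]]
top [300, 182] [[0.6, -0.123], [0.587, -0.117], [0.574, -0.112], [0.548, -0.102], [0.521, -0.091]]
top [395, 182] [[0.606, -0.494], [0.593, -0.477], [0.58, -0.461], [0.553, -0.428], [0.526, -0.394]]
scene [330, 205] [[0.648, -0.124], [0.607, -0.141], [0.565, -0.157], [0.481, -0.19], [0.398, -0.223]]
scene [330, 180] [[0.752, -0.065], [0.705, -0.085], [0.658, -0.104], [0.564, -0.143], [0.471, -0.181]]
pos [ 0.5012 -0.2049  0.405 ] rpy [-3.1415  0.0005  2.9798] t 3.5
shift units [0.7811 0.1954 1.8737] turn units [-0.002   0.0051 -5.7017]
```

Request:
play_rows:
  translation:
    - [0.78, 0.2, 0.6]
    - [0, 0, 0.6]
    - [0, 0, 0.67]
    - [0, 0, 0]
    - [0, 0, 0]
    - [0, 0, 0]
    - [0, 0, 0]
    - [0, 0, 0]
  twist:
    - [0, 0, 0]
    - [0, 0, -1]
    - [0, 0, -1]
    - [0, 0, -1]
    - [0, 0, -1]
    - [0, 0, -1]
    - [0, 0, -0.7]
    - [0, 0, 0]
  gripper: [1, 1, 1, 1, 1, 1, 1, 1]

```text
time: 4.3
tool_pos: [0.4718, -0.1926, 0.3299]
ee_rot: [-3.142, 0.0, -2.734]
wrist_force: [-0.5, -0.0, 0.1]
width: 0.0939
finger_force: 0.0
```

```bash
python3 - <<'E'
from h import *
fit_collar("pics/w4.png")
plan([.4717,-.1922,.266],3.55)
E
```

```text
collar [ 0.4703 -0.193   0.0297] protr. angle deg [-179. -124.] mean -143.78463688635503 maxr 0.0438388633348558
brass centre@.062 [ 0.4699 -0.1921  0.062 ]
pos [ 0.4718 -0.1926  0.3299] rpy [-3.1416  0.0002 -2.7357] t 4.35
shift units [-0.0018  0.0098  1.5985] turn units [-0.0004  0.0021 -0.0256]
```

Request:
play_rows:
  translation:
    - [0, 0, 0.6]
    - [0, 0, 0.6]
    - [0, 0, 0.4]
    - [0, 0, 0]
    - [0, 0, 0]
    - [0, 0, 0]
    - [0, 0, 0]
    - [0, 0, 0]
  twist:
    - [0, 0, 0]
    - [0, 0, 0]
    - [0, 0, 0]
    - [0, 0, 0]
    - [0, 0, 0]
    - [0, 0, 0]
    - [0, 0, 0]
    - [0, 0, 0]
  gripper: [1, 1, 1, -1, -1, -1, -1, -1]

```text
time: 5.15
tool_pos: [0.4716, -0.1913, 0.2669]
ee_rot: [3.136, 0.001, -2.734]
wrist_force: [-2.8, 7.0, 8.3]
width: 0.0579
finger_force: 30.2
```

Request:
play_rows:
  translation:
    - [0, 0, 0]
    - [0, 0, 0]
    - [0, 0, 0]
    - [0, 0, 0]
    - [0, 0, 0]
    - [0, 0, 0]
    - [0, 0, 0]
    - [0, 0, 0]
  twist:
    - [0, 0, 1]
    - [0, 0, 1]
    - [0, 0, 1]
    - [0, 0, 1]
    - [0, 0, 1]
    - [0, 0, 1]
    - [0, 0, 1]
    - [0, 0, 1]
  gripper: [-1, -1, -1, -1, -1, -1, -1, -1]

```text
time: 5.95
tool_pos: [0.4716, -0.1911, 0.267]
ee_rot: [3.137, -0.003, 2.745]
wrist_force: [-2.8, 6.2, 5.3]
width: 0.0572
finger_force: 30.0
```

Request:
play_rows:
  translation:
    - [0, 0, 0]
    - [0, 0, 0]
    - [0, 0, 0]
    - [0, 0, 0]
  twist:
    - [0, 0, 0.5]
    - [0, 0, 0.5]
    - [0, 0, 0.5]
    - [0, 0, 0]
  gripper: [-1, -1, -1, -1]

```text
time: 6.35
tool_pos: [0.4719, -0.1911, 0.267]
ee_rot: [3.138, -0.002, 2.601]
wrist_force: [-1.0, 6.3, 4.6]
width: 0.0579
finger_force: 30.0
```

```bash
python3 - <<'E'
from h import *
o=obs();print(o["wrist_torque"],o["wrist_force"],o["ee_rot"],o["joint_torque"])
E
```

```text
[1.3071 0.2673 0.6272] [-1.0036  6.3458  4.6124] [ 3.1376 -0.0018  2.6008] [ -3.0973 -29.3277 -28.5299  -1.5532  -1.407    0.8007]
```

Request:
play_rows:
  translation:
    - [0, 0, 0]
    - [0, 0, 0]
    - [0, 0, 0]
    - [0, 0, -0.8]
    - [0, 0, -0.9]
    - [0, 0, -0.9]
    - [0, 0, -0.8]
    - [0, 0, 0]
  twist:
    - [0, 0, 0]
    - [0, 0, 0]
    - [0, 0, 0]
    - [0, 0, 0]
    - [0, 0, 0]
    - [0, 0, 0]
    - [0, 0, 0]
    - [0, 0, 0]
  gripper: [1, 1, 1, 1, 1, 1, 1, 1]

```text
time: 7.15
tool_pos: [0.4723, -0.1933, 0.4078]
ee_rot: [3.141, 0.011, 2.598]
wrist_force: [0.8, 0.2, 0.7]
width: 0.0942
finger_force: 0.0
```

Request:
play_rows:
  translation:
    - [-0.6, 0, 0]
    - [0, 0, 0]
    - [0, 0, 0]
  twist:
    - [0, 0, 0]
    - [0, 0, 0]
    - [0, 0, 0]
  gripper: [1, 1, 1]

```text
time: 7.45
tool_pos: [0.4922, -0.2052, 0.4001]
ee_rot: [-3.141, -0.003, 2.598]
wrist_force: [0.7, 0.3, 0.8]
width: 0.094
finger_force: 0.0
```

```bash
python3 - <<'E'
from h import *
c=fit_collar("pics/w5.png",(.471,-.192))
u,v=pix("wrist",[*c,.08])[0].astype(int)
b=cv2.imread("pics/w5.png");cv2.imwrite("pics/w5c.png",cv2.resize(b[max(v-60,0):v+60,u-60:u+60],None,fx=5,fy=5,interpolation=cv2.INTER_CUBIC));print(u,v)
for p in ("mouth","index_rib","collar_ear","lip"):spot([p],"wrist")
plan([.43,.11,.36],3.0)
E
```

```text
collar [ 0.471  -0.1912  0.0292] protr. angle deg [-180. -180.] mean 178.47999810602275 maxr 0.04330784933197329
brass centre@.062 [ 0.4702 -0.19    0.062 ]
260 157
mouth [([0.4721, -0.1935, 0.0814], 0.85)]
index_rib [([0.4507, -0.1895, 0.0553], 0.77)]
collar_ear [([0.4303, -0.1843, 0.08], 0.58)]
lip [([0.469, -0.1945, 0.065], 0.84)]
pos [ 0.492  -0.2049  0.4015] rpy [ 3.1416 -0.0007  2.5988] t 7.7
shift units [5.3922 5.9401 1.0428] turn units [ 0.0018 -0.007  -4.012 ]
```

View pics/w5c.png

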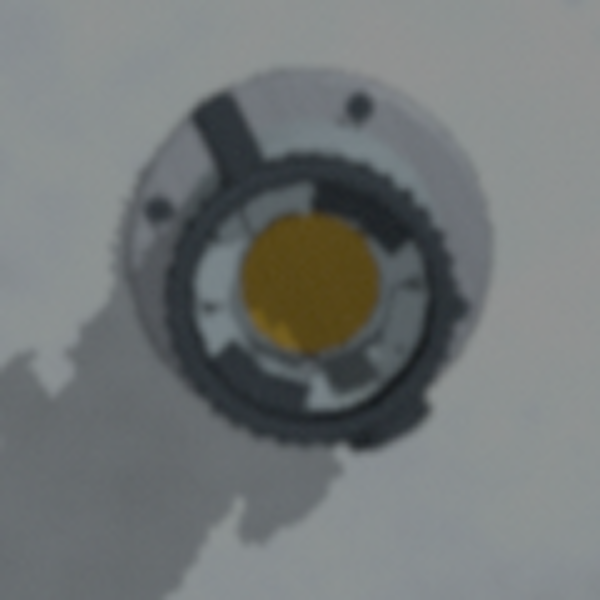

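The crop shows the ear standing over the rib, at crop (225,135). The ear and both uncovered slots, at crop (270,205) and (350,370), lie on one line, and the tabs have cleared the slots.

```bash
python3 - <<'E'
from h import *
A=ray("wrist",[[200+350/5,97+370/5],[200+270/5,97+205/5]],.066);d=A[0]-A[1];print(A[:,:2],np.degrees(np.arctan2(d[1],d[0])))
E=ray("wrist",[[200+215/5,97+108/5],[200+243/5,97+175/5]],.078);print("ear",E[:,:2],[np.degrees(np.arctan2(e[1]+.1917,e[0]-.471)) for e in E])
P=ray("wrist",[200+400/5,97+422/5],.035);print("port",P[0],np.degrees(np.arctan2(P[0,1]+.1917,P[0,0]-.471)))
E
```

```text
[[ 0.4913 -0.192 ]
 [ 0.4532 -0.1884]] -5.343174777343381
ear [[ 0.4308 -0.187 ]
 [ 0.4445 -0.1891]] [np.float64(173.32369972107807), np.float64(174.36623954227204)]
port [ 0.5142 -0.1908  0.035 ] 1.1420831342350468
```

Request:
play_rows:
  translation:
    - [0.67, 0.74, 0]
    - [0.67, 0.74, 0]
    - [0.67, 0.74, 0]
    - [0.67, 0.74, 0]
    - [0.67, 0.74, 0]
    - [0.67, 0.74, 0]
    - [0.67, 0.74, 0]
    - [0.67, 0.74, 0]
  twist:
    - [0, 0, 0]
    - [0, 0, 0]
    - [0, 0, 0]
    - [0, 0, 0]
    - [0, 0, 0]
    - [0, 0, 0]
    - [0, 0, 0]
    - [0, 0, 0]
  gripper: [1, 1, 1, 1, 1, 1, 1, 1]

```text
time: 8.5
tool_pos: [0.4301, 0.1099, 0.4021]
ee_rot: [3.141, 0.001, 2.599]
wrist_force: [0.2, -0.0, 0.2]
width: 0.0941
finger_force: 0.0
```

Request:
play_rows:
  translation:
    - [0, 0, 0.5]
    - [0, 0, 0.5]
    - [0, 0, 0]
    - [0, 0, 0]
    - [0, 0, 0]
    - [0, 0, 0]
  twist:
    - [0, 0, -1]
    - [0, 0, -1]
    - [0, 0, -1]
    - [0, 0, -0.5]
    - [0, 0, 0]
    - [0, 0, 0]
  gripper: [1, 1, 1, 1, 1, 1]

```text
time: 9.1
tool_pos: [0.4309, 0.1084, 0.3621]
ee_rot: [3.141, 0.001, 2.948]
wrist_force: [0.3, -0.2, 0.5]
width: 0.0939
finger_force: 0.0
```

```bash
python3 - <<'E'
from h import *
q=pix("wrist",[.429,.118,.072])[0];b=robot.snapshot("wrist");cv2.imwrite("pics/w6.png",b[:,:,::-1]);print(q)
u,v=q.astype(int);cv2.imwrite("pics/w6c.png",cv2.resize(b[max(v-50,0):v+50,u-60:u+60,::-1],None,fx=5,fy=5,interpolation=cv2.INTER_CUBIC))
spot(["plug","plug_bar"],"wrist");plan([.43,.118,.247])
E
```

```text
[270.0263 185.0279]
plug []
plug_bar [([0.4263, 0.1198, 0.0593], 0.81)]
pos [0.4311 0.1084 0.3621] rpy [3.1413 0.0004 2.9481] t 9.25
shift units [0.0735 0.2307 2.8775] turn units [0.0028 0.0043 0.    ]
```

View pics/w6c.png

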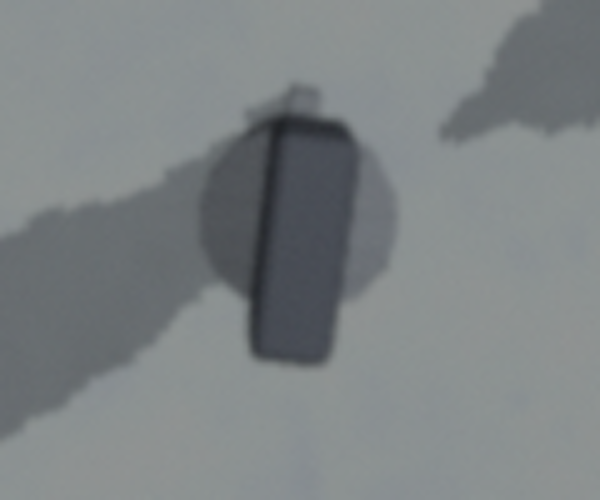

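The crop shows the grey bar's top face running from crop (318,130) to (292,358). One lug sticks out at (303,97), along the bar's line.

```bash
python3 - <<'E'
from h import *
A=ray("wrist",[[210+318/5,135+127/5],[210+292/5,135+362/5]],.072);d=A[0]-A[1];a=np.arctan2(d[1],d[0]);print(A,A.mean(0),np.linalg.norm(d),np.degrees(a))
c=A.mean(0);plan([c[0],c[1],.3],a);plan([c[0],c[1],.249],a)
E
```

```text
[[0.4074 0.1253 0.072 ]
 [0.45   0.1125 0.072 ]] [0.4287 0.1189 0.072 ] 0.04448949961201144 163.28867653574724
pos [0.4311 0.1084 0.3621] rpy [3.1413 0.0004 2.9481] t 9.25
shift units [0.1086 0.2466 1.5525] turn units [0.003  0.0042 0.9813]
pos [0.4311 0.1084 0.3621] rpy [3.1413 0.0004 2.9481] t 9.25
shift units [0.1092 0.2462 2.8275] turn units [0.003  0.0042 0.9813]
```

Request:
play_rows:
  translation:
    - [0.11, 0.25, 0]
    - [0, 0, 0]
    - [0, 0, 0.8]
    - [0, 0, 0.8]
    - [0, 0, 0.7]
    - [0, 0, 0.5]
    - [0, 0, 0]
    - [0, 0, 0]
  twist:
    - [0, 0, 0]
    - [0, 0, 0.98]
    - [0, 0, 0]
    - [0, 0, 0]
    - [0, 0, 0]
    - [0, 0, 0]
    - [0, 0, 0]
    - [0, 0, 0]
  gripper: [1, 1, 1, 1, 1, 1, 1, 1]

```text
time: 10.05
tool_pos: [0.4288, 0.1195, 0.2502]
ee_rot: [3.141, -0.0, 2.851]
wrist_force: [0.8, 0.5, 0.1]
width: 0.0942
finger_force: 0.0
```

Request:
play_rows:
  translation:
    - [0, 0, 0]
    - [0, 0, 0]
    - [0, 0, 0]
    - [0, 0, 0]
    - [0, 0, 0]
    - [0, 0, 0]
    - [0, 0, 0]
    - [0, 0, 0]
  twist:
    - [0, 0, 0]
    - [0, 0, 0]
    - [0, 0, 0]
    - [0, 0, 0]
    - [0, 0, 0]
    - [0, 0, 0]
    - [0, 0, 0]
    - [0, 0, 0]
  gripper: [-1, -1, -1, -1, -1, -1, -1, -1]

```text
time: 10.85
tool_pos: [0.4287, 0.119, 0.2498]
ee_rot: [3.142, -0.0, 2.851]
wrist_force: [-0.4, -0.5, -0.6]
width: 0.0335
finger_force: 0.0
```

Fingers are still closing. I'll let them finish, then lift.

Request:
play_rows:
  translation:
    - [0, 0, 0]
    - [0, 0, 0]
    - [0, 0, 0]
    - [0, 0, 0]
    - [0, 0, 0]
  twist:
    - [0, 0, 0]
    - [0, 0, 0]
    - [0, 0, 0]
    - [0, 0, 0]
    - [0, 0, 0]
  gripper: [-1, -1, -1, -1, -1]

```text
time: 11.35
tool_pos: [0.4287, 0.1191, 0.2499]
ee_rot: [3.141, -0.0, 2.851]
wrist_force: [1.0, 0.4, -0.3]
width: 0.0154
finger_force: 29.9
```

Request:
play_rows:
  translation:
    - [0, 0, -0.5]
    - [0, 0, -0.8]
    - [0, 0, -0.8]
    - [0, 0, -0.8]
    - [0, 0, 0]
    - [0, 0, 0]
  twist:
    - [0, 0, 0]
    - [0, 0, 0]
    - [0, 0, 0]
    - [0, 0, 0]
    - [0, 0, 0]
    - [0, 0, 0]
  gripper: [-1, -1, -1, -1, -1, -1]

```text
time: 11.95
tool_pos: [0.4286, 0.1191, 0.3655]
ee_rot: [3.141, 0.0, 2.851]
wrist_force: [-0.1, -1.0, -2.2]
width: 0.0157
finger_force: 29.9
```

```bash
python3 - <<'E'
from h import *
b=robot.snapshot("wrist");cv2.imwrite("pics/w7.png",b[:,:,::-1])
spot(["plug","plug_bar"],"wrist")
plan([.471,-.1918,.365],np.radians(174.5))
E
```

```text
plug [([0.4298, 0.1162, 0.1135], 0.62)]
plug_bar [([0.4291, 0.1213, 0.173], 0.61)]
pos [0.4282 0.119  0.3634] rpy [-3.1397 -0.0042  2.8508] t 12.1
shift units [-3.252  -7.1368 -0.0412] turn units [-0.0147 -0.0434 -1.9481]
```

View pics/w7.png

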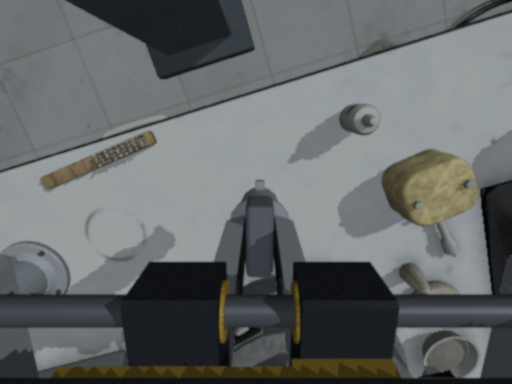

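The plug is held between the fingers at (260,235), with its lug centred at (260,184).

Request:
play_rows:
  translation:
    - [-0.41, -0.89, 0]
    - [-0.41, -0.89, 0]
    - [-0.41, -0.89, 0]
    - [-0.41, -0.89, 0]
    - [-0.41, -0.89, 0]
    - [-0.41, -0.89, 0]
    - [-0.41, -0.89, 0]
    - [-0.41, -0.89, 0]
  twist:
    - [0, 0, 0]
    - [0, 0, 0]
    - [0, 0, 0]
    - [0, 0, 0]
    - [0, 0, 0]
    - [0, 0, 0]
    - [0, 0, 0]
    - [0, 0, 0]
  gripper: [-1, -1, -1, -1, -1, -1, -1, -1]

```text
time: 12.9
tool_pos: [0.4724, -0.1929, 0.3636]
ee_rot: [3.141, -0.004, 2.851]
wrist_force: [0.2, 0.7, -2.2]
width: 0.0156
finger_force: 29.9
```

Request:
play_rows:
  translation:
    - [0, 0, 0]
    - [0, 0, 0]
    - [0, 0, 0]
    - [0, 0, 0]
    - [0, 0, 0]
  twist:
    - [0, 0, -0.98]
    - [0, 0, -0.98]
    - [0, 0, 0]
    - [0, 0, 0]
    - [0, 0, 0]
  gripper: [-1, -1, -1, -1, -1]

```text
time: 13.4
tool_pos: [0.4727, -0.1911, 0.3651]
ee_rot: [3.141, -0.001, 3.046]
wrist_force: [0.0, 1.2, -1.0]
width: 0.0157
finger_force: 29.9
```

```bash
python3 - <<'E'
from h import *
plan([.471,-.1918,.335],np.radians(174.5))
b=robot.snapshot("wrist");cv2.imwrite("pics/w8.png",b[:,:,::-1])
for p in ("mouth","index_rib","collar_ear","outlet"):spot([p],"wrist")
c=np.array([.471,-.1918])
for nm,a,r,z in (("earTip",174.5,.045,.078),("ribface",174.5,.034,.056),("foot-x",174.5,.045,.008),("ring180",174.5,.029,.08)):
  t=np.radians(a);print(nm,pix("wrist",[c[0]+r*np.cos(t),c[1]+r*np.sin(t),z]))
u,v=pix("wrist",[*c,.08])[0].astype(int);print(u,v)
cv2.imwrite("pics/w8c.png",cv2.resize(b[v-75:v+45,u-75:u+75,::-1],None,fx=5,fy=5,interpolation=cv2.INTER_CUBIC))
E
```

```text
pos [ 0.4727 -0.1911  0.3651] rpy [ 3.141  -0.0012  3.0459] t 13.4
shift units [ 0.0387 -0.0225  0.7531] turn units [ 0.0061 -0.0117  0.0032]
mouth [([0.4704, -0.1919, 0.0807], 0.57)]
index_rib [([0.4474, -0.1895, 0.0548], 0.69), ([0.5461, -0.3895, -0.0002], 0.2)]
collar_ear [([0.4269, -0.1847, 0.0768], 0.7)]
outlet [([0.4711, -0.1952, 0.0016], 0.69)]
earTip [[259.3856 138.0497]]
ribface [[259.4076 147.3069]]
foot-x [[259.4486 131.3414]]
ring180 [[259.3822 156.6619]]
259 188
```

View pics/w8c.png

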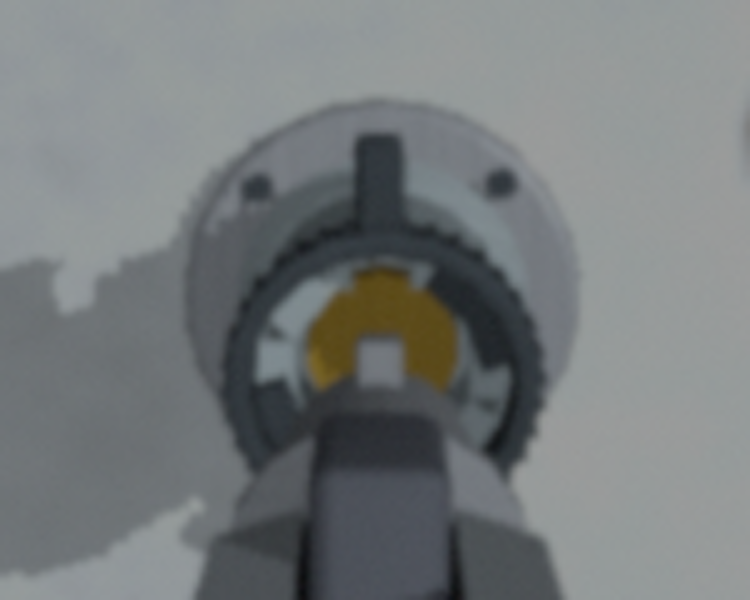

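The crop shows the ear (379,180), the lug (381,362) and the slot (383,262) all in line. The ring centre is about 1 mm toward +y of the plug. I'll correct that and lower into the collar.

Request:
play_rows:
  translation:
    - [0.03, 0.015, 0.4]
    - [0, 0, 0.4]
    - [0, 0, 0.3]
    - [0, 0, 0.05]
    - [0, 0, 0]
    - [0, 0, 0]
  twist:
    - [0, 0, 0]
    - [0, 0, 0]
    - [0, 0, 0]
    - [0, 0, 0]
    - [0, 0, 0]
    - [0, 0, 0]
  gripper: [-1, -1, -1, -1, -1, -1]

```text
time: 14.25
tool_pos: [0.4718, -0.1908, 0.3207]
ee_rot: [-3.141, 0.001, 3.047]
wrist_force: [-0.8, 0.2, -1.8]
width: 0.0158
finger_force: 29.9
```

Request:
play_rows:
  translation:
    - [0, 0, 0.08]
    - [0, 0, 0.08]
    - [0, 0, 0.08]
    - [0, 0, 0]
  twist:
    - [0, 0, 0]
    - [0, 0, 0]
    - [0, 0, 0]
    - [0, 0, 0]
  gripper: [-1, -1, -1, -1]

```text
time: 14.65
tool_pos: [0.4714, -0.1906, 0.3096]
ee_rot: [3.141, -0.001, 3.047]
wrist_force: [0.3, 0.2, -1.7]
width: 0.0158
finger_force: 29.9
```

Request:
play_rows:
  translation:
    - [0, 0, 0.1]
    - [0, 0, 0.1]
    - [0, 0, 0.1]
    - [0, 0, 0.08]
    - [0, 0, 0.05]
    - [0, 0, 0.02]
    - [0, 0, 0]
    - [0, 0, 0]
  twist:
    - [0, 0, 0]
    - [0, 0, 0]
    - [0, 0, 0]
    - [0, 0, 0]
    - [0, 0, 0]
    - [0, 0, 0]
    - [0, 0, 0]
    - [0, 0, 0]
  gripper: [-1, -1, -1, -1, -1, -1, -1, -1]

```text
time: 15.45
tool_pos: [0.4716, -0.1906, 0.2945]
ee_rot: [-3.141, 0.001, 3.047]
wrist_force: [-2.6, 2.5, 8.9]
width: 0.016
finger_force: 29.9
```

Request:
play_rows:
  translation:
    - [0, 0, 0.07]
    - [0, 0, 0.07]
    - [0, 0, 0]
    - [0, 0, 0]
  twist:
    - [0, 0, 0]
    - [0, 0, 0]
    - [0, 0, 0]
    - [0, 0, 0]
  gripper: [-1, -1, -1, -1]

```text
time: 15.85
tool_pos: [0.472, -0.1907, 0.2921]
ee_rot: [-3.14, 0.005, 3.047]
wrist_force: [-5.3, 2.8, 19.3]
width: 0.0156
finger_force: 30.0
```

Request:
play_rows:
  translation:
    - [0.02, 0, 0]
    - [0, 0, 0]
    - [0, 0, 0]
    - [0, 0, 0]
    - [0, 0, 0]
    - [0, 0, 0]
    - [0, 0, 0]
    - [0, 0, 0]
  twist:
    - [0, 0, 0]
    - [0, 0, 0.8]
    - [0, 0, 0.8]
    - [0, 0, 0.8]
    - [0, 0, 0.8]
    - [0, 0, 0.8]
    - [0, 0, 0.8]
    - [0, 0, 0.8]
  gripper: [-1, -1, -1, -1, -1, -1, -1, -1]

```text
time: 16.65
tool_pos: [0.4718, -0.1905, 0.2921]
ee_rot: [3.139, 0.007, 2.485]
wrist_force: [-4.2, 2.6, 18.0]
width: 0.0159
finger_force: 30.0
```

```bash
python3 - <<'E'
from h import *
o=obs();print(o["tool_pos"],o["ee_rot"],o["wrist_force"],o["wrist_torque"])
E
```

```text
[ 0.4718 -0.1905  0.2921] [3.139  0.0069 2.4846] [-4.18    2.5978 17.9543] [0.7193 0.7542 0.1703]
```

Request:
play_rows:
  translation:
    - [0, 0, 0]
    - [0, 0, 0]
    - [0, 0, 0]
    - [0, 0, 0]
    - [0, 0, 0]
    - [0, 0, 0]
    - [0, 0, 0]
    - [0, 0, 0]
  twist:
    - [0, 0, 0.8]
    - [0, 0, 0.8]
    - [0, 0, 0.8]
    - [0, 0, 0.8]
    - [0, 0, 0.8]
    - [0, 0, 0.8]
    - [0, 0, 0.8]
    - [0, 0, 0.8]
  gripper: [-1, -1, -1, -1, -1, -1, -1, -1]

```text
time: 17.45
tool_pos: [0.4715, -0.1908, 0.2921]
ee_rot: [3.137, 0.005, 1.845]
wrist_force: [-4.1, 2.9, 18.5]
width: 0.0155
finger_force: 30.1
```

Request:
play_rows:
  translation:
    - [0, 0, 0]
    - [0, 0, 0]
    - [0, 0, 0]
    - [0, 0, 0]
    - [0, 0, 0]
  twist:
    - [0, 0, 0.7]
    - [0, 0, 0.7]
    - [0, 0, 0.7]
    - [0, 0, 0.7]
    - [0, 0, 0]
  gripper: [-1, -1, -1, -1, -1]

```text
time: 17.95
tool_pos: [0.4712, -0.1909, 0.2921]
ee_rot: [3.137, 0.004, 1.567]
wrist_force: [-6.3, 2.0, 18.8]
width: 0.0159
finger_force: 30.2
```

```bash
python3 - <<'E'
from h import *
o=obs();print(o["tool_pos"],o["ee_rot"],o["wrist_force"],o["wrist_torque"])
E
```

```text
[ 0.4712 -0.1909  0.2921] [3.1372 0.0036 1.567 ] [-6.2618  1.9936 18.7839] [0.3394 1.3619 0.3633]
```

Request:
play_rows:
  translation:
    - [0, 0, 0]
    - [0, 0, 0]
    - [0, 0, 0]
    - [0, 0, 0]
  twist:
    - [0, 0, 0.5]
    - [0, 0, 0.5]
    - [0, 0, 0]
    - [0, 0, 0]
  gripper: [-1, -1, -1, -1]

```text
time: 18.35
tool_pos: [0.4712, -0.191, 0.2921]
ee_rot: [3.137, 0.004, 1.469]
wrist_force: [-6.5, 1.5, 18.2]
width: 0.0165
finger_force: 31.4
```

```bash
python3 - <<'E'
from h import *
o=obs();print(o["tool_pos"],o["ee_rot"],o["wrist_force"],o["wrist_torque"])
b=robot.snapshot("wrist");u,v=pix("wrist",[.4712,-.1906,.08])[0].astype(int)
cv2.imwrite("pics/w9c.png",cv2.resize(b[max(v-90,0):v+60,u-90:u+90,::-1],None,fx=4,fy=4,interpolation=cv2.INTER_CUBIC))
spot(["plug","plug_bar","collar_ear"],"wrist")
E
```

```text
[ 0.4712 -0.191   0.2921] [3.1365 0.0039 1.4689] [-6.454   1.5385 18.1838] [0.1665 1.2969 0.649 ]
plug [([0.4739, -0.193, 0.0404], 0.78)]
plug_bar [([0.4733, -0.1898, 0.1004], 0.93)]
collar_ear [([0.4266, -0.186, 0.0779], 0.68)]
```

View pics/w9c.png

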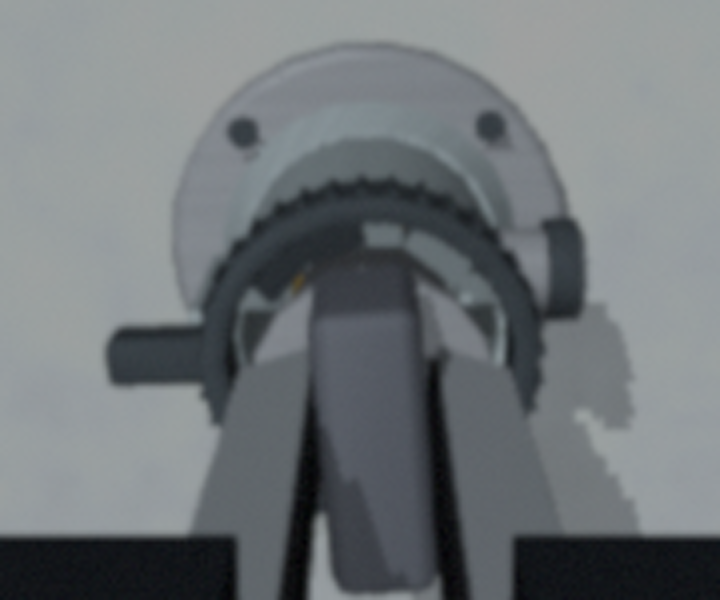

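The wrist picture shows the plug seated with its bar a quarter turn round, and the ear at (150,355) still over the rib opposite the port. The wrist torque has risen sharply to 0.65 N m, so the plug is at its stop. I'm handing in.

```bash
python3 -c "
from bench import robot
print(robot.close_job())"
```

```text
the job is handed in; nothing more can be done
None
```

I handed the job in at about 18.5 s with the collar at its mark and the plug still gripped, pressed to the bottom and twisted to its stop; the hand-in gave back no verdict, so the result isn't confirmed.

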